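# Unlock a centrifuge bucket and vortex the tube

## Robot

A 6-joint arm with a two-finger parallel gripper is mounted at the origin on the work surface. World frame = base frame: x ahead of the robot, y to its left, z up, the work surface at z = 0. Lengths are in m, angles in rad, forces in N, time in s.
With the tool pointing down it reaches from about 0.4 to 0.825 m from the base axis. Payload 7 kg.
Tool frame: the origin (TCP) lies at the centre of the arm's flange, where the gripper is bolted on; the fingertips stand 178 mm ahead of it and the grasp point (between the pads) lies ahead of it (tcp_to_grasp is the z of the grasp point in the tool frame, in m); z points along the fingers, x is the direction in which the jaws open and shut, and the axes are right-handed (so a half turn about z gives the same grasp; the last joint's range is limited). The gripper opens to 88 mm and grips with 3 to 60 N. Pads are 19 mm wide; open, the fingers measure 130 mm over their backs; the gripper's body (78 mm by 193 mm) begins 47 mm behind the grasp point.
Start: joints at [-0.936, 0.359, 0.012, 0, -1.224, -0.288], TCP at [0.229, -0.635, 0.405] pointing down, gripper open.
Joint ranges: [-3.07, 3.07], [-1.43, 2.12], [-1.02, 1.25], [-3.03, 1.67], [-3.05, -0], [-3.03, 3.03]. Speed limits (rad/s): [2.39, 2.39, 3.01, 3.14, 3.14, 3.14].

## Interface

Orientations are given as [roll, pitch, yaw] about the fixed x, y, z axes, in that order (R = Rz(yaw) Ry(pitch) Rx(roll)).
In Python, from station import get_state, grab_frame, job_done, tcp_to_grasp gives the robot as it stands.
- The arm moves only by the tool drive_tool, never from a script. Its argument "moves" is a list of rows, each a list of 7 numbers: the shift along the tool's x, y, z in mm, then the turn, a rotation vector about the tool's x, y, z in degrees, then the closure, from -1 (fully open) to 1 (shut), so that 0 is half open. In form: [[dx, dy, dz, ax, ay, az, claw], ...]. A call has 1 to 12 rows; each row is the pose to reach, as a shift and turn from the pose commanded when the call began, along the tool's axes at that moment; what a row does not reach only later rows make up. A row lasts 1/8 s, in which the tool goes at most 62.5 mm and 10.7 degrees, less where a joint would pass 70% of its speed; a pose out of reach is approached as far as the arm can. A call with a gripper value outside its range is refused whole. The fingers move at their own pace and stop on an object; "grip_force" is the grip in N (left out, the last holds). Time passes only in rows, so rows that repeat a pose let the fingers close. It gives the time, the measured TCP pose, the force and the opening at its end, in the units of the state.
- get_state(): the state, without advancing time (a new reading comes with each control period).
- grab_frame(name): name is "scene" or "top" or "wrist"; returns a dict with "img" (384x512x3 uint8, red, green, blue), "range_z" (384x512 float32, m along the optical axis (not along the pixel's ray), 0 where there is no reading), "fovy" (degrees; the focal length in pixels is half the picture's height over the tangent of half this angle, whatever the lens; pixels are square), "cx", "cy" (the principal point, pixels), "rvec" (rotation vector, rad) and "tvec" (3), from world to camera coordinates, as OpenCV has them. Camera axes: x right, y down, z forward; pixel columns grow to the right and rows downward; lengths in m; the calibration is good to about 2 mm. The wrist camera is an equidistant fisheye: a pixel r from the principal point sees the ray r / f radians off the axis. A picture is of the moment at which its call begins.
- job_done(): hands the job in, once; it reports no verdict.
The state is a dict: "t": time; "q": joint angles; "qd": joint speeds; "joint_efforts": joint torques, N m; "eef_pos": TCP position; "ee_rot": TCP orientation; "force": force on the tool from outside, world axes, zero at the start; "moment": the same for the moment, N m; "width": finger opening in m.
Only numpy, scipy, OpenCV 4.12 (cv2) and the standard library are available. Lean on these libraries where they do the work, as an engineer would, in place of code of your own. Each camera call takes 0.05 s, during which the arm holds its last target. There are 200 camera calls.

## Task

To resuspend the spun sample, turn the clear cap of the centrifuge bucket anticlockwise until it unlocks, lift it off and stand it upright on the bench. Then lift the blue-capped tube out of the bucket, stand it in the black cup of the vortex mixer and press straight down until the spring-loaded cup is about half-way down (6 mm of its 12 mm), never onto its bottom stop. Finish while still gripping the tube upright and keeping the cup pressed like that; leave the bottle, the porcelain bowl and the jar where they are.

Things in the scene. Friction and masses are not known exactly. Their poses are not given: they have to be found in the camera images.
- bucket: Steel centrifuge bucket, 87 mm across, rim 90 mm above the bench, hung by two side pins in an aluminium stand (base 150 x 100 mm) fixed to the bench. Its place and yaw vary. Origin: on the bucket's vertical axis at bench height; z up, x along the line of the two side pins (yaw up to 0.4 rad either way).
- bucket_seat (a point): On the bucket's axis, 77 mm above the bench: the seat on which the cap's underside rests; axes as bucket. Above it the rim is an inward lip, underside 8 mm and top 13 mm above the seat, 66 mm wide inside, with two gaps on the line of the side pins that let the cap's lugs pass.
- cap_grip (a point): Centre of the red grip bar on top of the bucket's loose sealing cap (clear dome 56 mm wide, red flange 62 mm wide). The bar is 50 mm long (x here), 16 mm thick (y), 32 mm high (z): its top is 16 mm above this point, the dome's flat top 16 mm below it, the cap's underside 83 mm below it.
- cap_base (a point): Centre of the cap's underside; axes as cap_grip. Two lugs, 6 mm high, stick out there in line with the bar, to 38 mm from the axis. At the start they are locked under the lip (2 mm of up-down play), the bar 0.75 to 0.95 rad clockwise, seen from above, of the line of the bucket's pins.
- cap: The same cap (about 110 g), origin at the centre of its underside, x along the bar. Turned anticlockwise from above on its seat, against friction only, its bar comes into line with the bucket's pins; the open stop is met up to 0.06 rad beyond. From 0.1 rad before the line up to the stop it lifts straight off.
- tube_center (a point): Loose 50 ml amber conical tube (about 65 g), 115 mm high, 29 mm wide, with a ribbed blue screw cap. This point is half-way up its axis, 57.5 mm above the tip; z to the cap. At the start it stands upright in the bucket under the clear cap, on the bucket's axis within 2 mm, its top 136 mm above the bench, 46 mm above the rim.
- tube_cap (a point): Centre of the tube's blue screw cap (34 mm wide, 17 mm high), 106.5 mm above the tip and 8.5 mm below the top of the tube.
- tube_tip (a point): Tip of the tube: centre of its 9 mm wide flat lower end; the cone above it widens to the full 29 mm within 16 mm.
- tube: The same tube; origin at its tip, z towards its cap.
- mixer: Vortex mixer: grey and white housing 170 x 132 mm, 94 mm high, fixed to the bench, a black rubber cup in its top. Origin at the centre of its underside, z up; the sloping panel with dial and switch is on its -x side. Its place and yaw vary.
- cup_floor (a point): Centre of the floor of the mixer's cup, 122 mm above the bench when the cup is up; it sinks with the cup. The cup is 50 mm wide outside, its mouth 41 mm wide and 15 mm above this floor, the floor about 30 mm wide.
- mixer_cup (a joint): How far the mixer's spring-loaded cup is pressed straight down, m: 0 up, 0.012 on its bottom stop. It starts to move at about 2.5 N and takes 0.6 N more per mm: about 6 N at 6 mm, 9.7 N at the bottom. The tube's weight alone does not move it.
- bottle: Bystander: loose amber reagent bottle, blue cap, 64 mm wide, 150 mm high; origin at the centre of its underside.
- mortar: Bystander: loose white porcelain bowl, 96 mm wide, 55 mm high; origin at the centre of its underside.
- jar: Bystander: loose orange jar with a white lid, 52 mm wide, 60 mm high; origin at the centre of its underside.

How it is judged:
By the outcome, as a careful person would: the job done as asked, in the order asked, and still so for the second after the job is handed in, while the arm keeps its last pose, push and grip.
It also fails if it takes over 54 s, if anything falls off the work surface, if the arm or the gripper's body presses on something with over 40 N, if the wrist force passes 120 N, or if a joint passes its speed limit or range.

## Working session

There is one attempt and no reset: what is moved stays moved. The work goes in short steps, Python scripts to look and compute and a tool call to move; the robot and the scene stay as the last step left them, time stands still between calls to the robot, and variables do not carry over. Pictures are saved under pics/ and viewed, about 8 in all and at most 12, crops included, and the job is handed in when it is done.

Besides the shell and the picture viewer there is one more tool, called after "Call:" by a JSON object that holds its "method" and its "body", one argument or row to a line. drive_tool: Moves the arm, as the interface text tells. Its arguments: {"type":"object","properties":{"moves":{"type":"array"},"grip_force":{"type":"number"}},"required":["moves"]}

```bash
mkdir -p pics; ls; cat > h.py <<'E'
import numpy as np, cv2, pickle
from scipy.spatial.transform import Rotation as R
from station import get_state, grab_frame, job_done, tcp_to_grasp
def pts(f):
    "world xyz per pixel from range (pinhole views)"
    h,w=f['range_z'].shape; F=h/2/np.tan(np.radians(f['fovy'])/2)
    u,v=np.meshgrid(np.arange(w),np.arange(h)); z=f['range_z']
    c=np.stack([(u-f['cx'])/F*z,(v-f['cy'])/F*z,z],-1)
    M=R.from_rotvec(np.ravel(f['rvec'])).as_matrix()
    return (c-np.ravel(f['tvec']))@M
def rays(f,uv,fish=False):
    uv=np.atleast_2d(np.asarray(uv,float)); F=192/np.tan(np.radians(f['fovy'])/2)
    d=(uv-[f['cx'],f['cy']])/F
    if fish:
        r=np.linalg.norm(d,axis=1,keepdims=True)+1e-12
        c=np.hstack([d/r*np.sin(r),np.cos(r)])
    else: c=np.hstack([d,np.ones((len(d),1))])
    M=R.from_rotvec(np.ravel(f['rvec'])).as_matrix()
    return -M.T@np.ravel(f['tvec']), c@M
def onplane(f,uv,z,fish=False):
    o,d=rays(f,uv,fish); return o+d*((z-o[2])/d[:,2:])
def proj(f,p,fish=False):
    M=R.from_rotvec(np.ravel(f['rvec'])).as_matrix(); F=192/np.tan(np.radians(f['fovy'])/2)
    c=np.atleast_2d(p)@M.T+np.ravel(f['tvec'])
    if fish:
        n=np.linalg.norm(c[:,:2],axis=1); s=np.arctan2(n,c[:,2])/n
        return c[:,:2]*s[:,None]*F+[f['cx'],f['cy']]
    return c[:,:2]/c[:,2:]*F+[f['cx'],f['cy']]
def save(n,im): cv2.imwrite('pics/'+n+'.png',cv2.cvtColor(im,cv2.COLOR_RGB2BGR))
E
python3 - <<'E'
from h import *
print(get_state(),tcp_to_grasp)
a=grab_frame('scene');b=grab_frame('top');w=grab_frame('wrist')
pickle.dump((a,b,w),open('f0.pkl','wb'))
for f in (a,b,w): print(f['fovy'],f['cx'],f['cy'],rays(f,[[f['cx'],f['cy']]]))
save('top0',cv2.resize(b['img'],(800,600)))
save('scene0',a['img'])
E
```

```text
pics
{'t': 0.0, 'q': array([-9.35929878e-01,  3.59373111e-01,  1.10508068e-02, -3.73974714e-04,
       -1.22409531e+00, -2.88134549e-01]), 'qd': array([-0.00080761,  0.00133237,  0.0013435 ,  0.00185394,  0.00034952,
        0.00215823]), 'joint_efforts': array([ 8.41993005e-04, -5.82717955e+01,  2.93066114e+01,  6.99734107e+00,
        6.89045613e-03, -2.41413736e-04]), 'eef_pos': array([ 0.22933656, -0.63463032,  0.40372355]), 'ee_rot': array([-3.14146896e+00, -1.65436108e-03,  1.91740076e+00]), 'force': array([0.37782196, 0.0332702 , 1.02678036]), 'moment': array([ 0.0493351 , -0.00190418, -0.05796265]), 'width': 0.08775387916112379} 0.1593
47.81572247766913 255.11024391393826 196.61642551909276 (array([1.38344318, 0.60820302, 1.15648942]), array([[-0.52053845, -0.42633663, -0.73978159]]))
49.7200773511806 255.02357822456852 185.3023537001687 (array([0.3984353 , 0.00791264, 1.25448669]), array([[ 0.19083311,  0.00361092, -0.98161585]]))
65.70646984690485 258.3831090918434 188.7476782740549 (array([ 0.16024197, -0.65944298,  0.38507286]), array([[ 0.25324553,  0.09274577, -0.96294596]]))
```

View pics/top0.png

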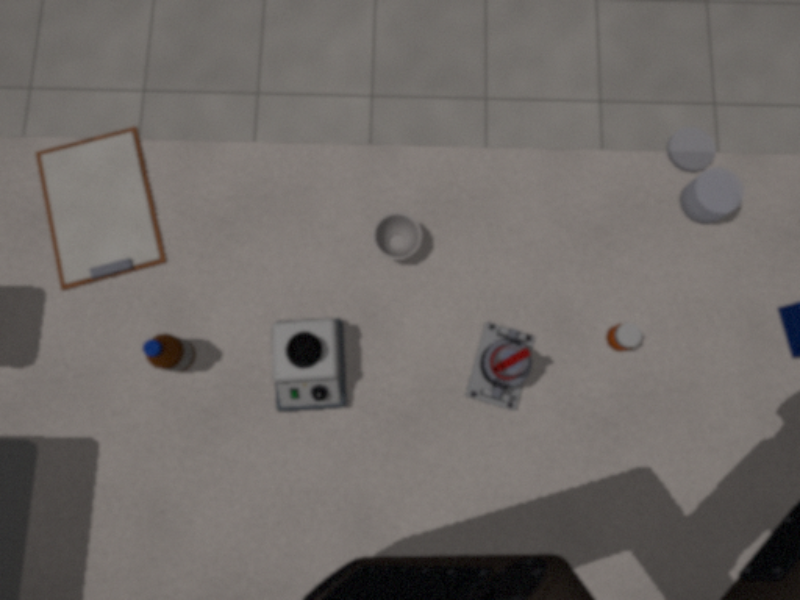

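View pics/scene0.png

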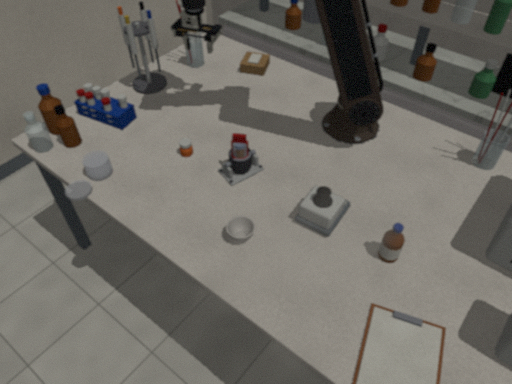

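The top view shows the red bar at about (512,361) of 800x600, the cup at (305,350), bowl at (400,238), bottle at (165,350) and jar at (626,337). The scene view agrees, with the bar at (239,142) and the cup at (322,195).

```bash
python3 - <<'E'
from h import *
a,b,w=pickle.load(open('f0.pkl','rb'))
def comp(m,c):
    n,l,s,ct=cv2.connectedComponentsWithStats(m.astype(np.uint8)); 
    ids=[i for i in range(1,n) if s[i,4]>15]; i=min(ids,key=lambda i:np.hypot(*(ct[i]-c))); return l==i
P=pts(b); I=b['img'].astype(int)
red=comp((I[...,0]>90)&(I[...,0]>2*I[...,1]),(327.7,231))
q=P[red]; print('bar n,z',red.sum(),np.percentile(q[:,2],[5,50,95]))
uv=np.argwhere(red)[:,::-1]
def axis(xy):
    c,(W,H),an=cv2.minAreaRect(xy.astype(np.float32)); 
    bx=cv2.boxPoints((c,(W,H),an)); e=[bx[1]-bx[0],bx[2]-bx[1]]; e=max(e,key=np.linalg.norm)
    return np.round(c,4),sorted((W,H)),np.arctan2(e[1],e[0])
for z in (.165,.175): print('bar',z,axis(onplane(b,uv,z)[:,:2]*1000))
t=q[:,2]>np.percentile(q[:,2],50)-.004; print('depth bar',axis(q[t][:,:2]*1000),q[t].mean(0))
# stand base dark/aluminium: points 5..40mm heights around
c=q.mean(0)[:2]; d=np.hypot(P[...,0]-c[0],P[...,1]-c[1])
base=(d<.1)&(P[...,2]>.004)&(P[...,2]<.03); print('base',base.sum(),axis(P[base][:,:2]*1000))
# mixer
p0=P[224,195]; print('cup pix',p0); d=np.hypot(P[...,0]-p0[0],P[...,1]-p0[1])
mt=(d<.15)&(P[...,2]>.085)&(P[...,2]<.1); print('housing',mt.sum(),axis(P[mt][:,:2]*1000),np.median(P[mt][:,2]))
dark=comp((I.max(-1)<70)&(d<.05),(195,224)); print('cup z',np.percentile(P[dark][:,2],[5,25,50,75,95]))
for z in (.125,.137): print('cup',z,cv2.minEnclosingCircle((onplane(b,np.argwhere(dark)[:,::-1],z)[:,:2]*1000).astype(np.float32)))
# scene cross-check
Ps=pts(a); Is=a['img'].astype(int)
rs=comp((Is[...,0]>90)&(Is[...,0]>2*Is[...,1]),(239,140)); qs=Ps[rs]; print('scene red z',np.percentile(qs[:,2],[5,50,95]),qs[qs[:,2]>np.percentile(qs[:,2],50)].mean(0))
ds=np.hypot(Ps[...,0]-p0[0],Ps[...,1]-p0[1]); m=(ds<.035)&(Ps[...,2]>.12); print('scene cup',m.sum(),Ps[m].mean(0),Ps[m].min(0),Ps[m].max(0))
for n,u in (('bowl',(400,238)),('bottle',(165,350)),('jar',(628,337))): print(n,P[int(u[1]*.64),int(u[0]*.64)])
E
```

```text
bar n,z 80 [0.17167548 0.17450211 0.17765705]
bar 0.165 (array([ 499.0722, -186.7888]), [12.510114669799805, 43.8892822265625], np.float32(-1.0353928))
bar 0.175 (array([ 498.1484, -185.0017]), [12.395308494567871, 43.48641586303711], np.float32(-1.0353936))
depth bar (array([ 498.0527, -185.2999]), [12.288827896118164, 44.04195022583008], np.float32(-1.0144725)) [ 0.49784255 -0.18504574  0.17482684]
base 674 (array([ 507.1134, -181.0822]), [180.98829650878906, 181.853759765625], np.float32(1.3602879))
cup pix [0.50675871 0.1734721  0.1219675 ]
housing 1265 (array([510.5772, 177.9892]), [111.48728942871094, 117.0270767211914], np.float32(-1.4773171)) 0.09267232250118462
cup z [0.0956965  0.10013264 0.12084662 0.12941294 0.13728199]
cup 0.125 ((507.1410827636719, 173.7703399658203), 32.1452751159668)
cup 0.137 ((505.98614501953125, 172.00823974609375), 31.803775787353516)
scene red z [0.17271737 0.17592125 0.17822908] [ 0.50164251 -0.18353017  0.17701208]
scene cup 150 [0.50786776 0.17792445 0.13043099] [0.48791911 0.15579995 0.12032621] [0.53734208 0.20344654 0.14312402]
bowl [0.74823038 0.0120929  0.00150593]
bottle [0.50063836 0.41932609 0.12207224]
jar [ 0.55375342 -0.41315285  0.05863762]
```

```bash
cat >> h.py <<'E'
def go(x,y,z,yaw):
    "row (mm, deg) from the present pose to TCP x,y,z pointing down with tool x at yaw"
    s=get_state(); A=R.from_euler('xyz',s['ee_rot']); B=R.from_euler('xyz',[np.pi,0,yaw])
    t=A.inv().apply(np.array([x,y,z])-s['eef_pos'])*1000
    r=(A.inv()*B).as_rotvec(degrees=True); print('row',np.round(t,1),np.round(r,2))
E
python3 -c "
from h import *
go(.498,-.185,.42,3.68)"
```

```text
row [331.6 405.4 -15.7] [ 6.0000e-02 -6.0000e-02 -1.0098e+02]
```

Call:
{"method": "drive_tool", "body": {
  "moves": [
    [332,405,-16,0,0,-101,-1],
    [332,405,-16,0,0,-101,-1],
    [332,405,-16,0,0,-101,-1],
    [332,405,-16,0,0,-101,-1],
    [332,405,-16,0,0,-101,-1],
    [332,405,-16,0,0,-101,-1],
    [332,405,-16,0,0,-101,-1],
    [332,405,-16,0,0,-101,-1],
    [332,405,-16,0,0,-101,-1],
    [332,405,-16,0,0,-101,-1],
    [332,405,-16,0,0,-101,-1],
    [332,405,-16,0,0,-101,-1]
  ]
}}

```text
t: 1.65
eef_pos: [0.4972, -0.1852, 0.4206]
ee_rot: [3.141, -0.0, -2.605]
force: [-0.2, 0.3, -0.5]
width: 0.0875
```

```bash
python3 - <<'E'
from h import *
s=get_state();print(s['t'],s['q'],s['eef_pos'],s['ee_rot'])
w=grab_frame('wrist');pickle.dump(w,open('w1.pkl','wb'))
save('w1',cv2.resize(w['img'],(800,600)))
b=grab_frame('top');pickle.dump(b,open('t1.pkl','wb'))
E
```

```text
1.65 [ 1.33782467e-02  1.09889870e-01 -2.80105814e-01 -4.58387990e-05
 -1.18100164e+00  5.23165972e-01] [ 0.49724333 -0.18515605  0.42056863] [ 3.14145550e+00 -1.52929841e-04 -2.60506585e+00]
```

View pics/w1.png

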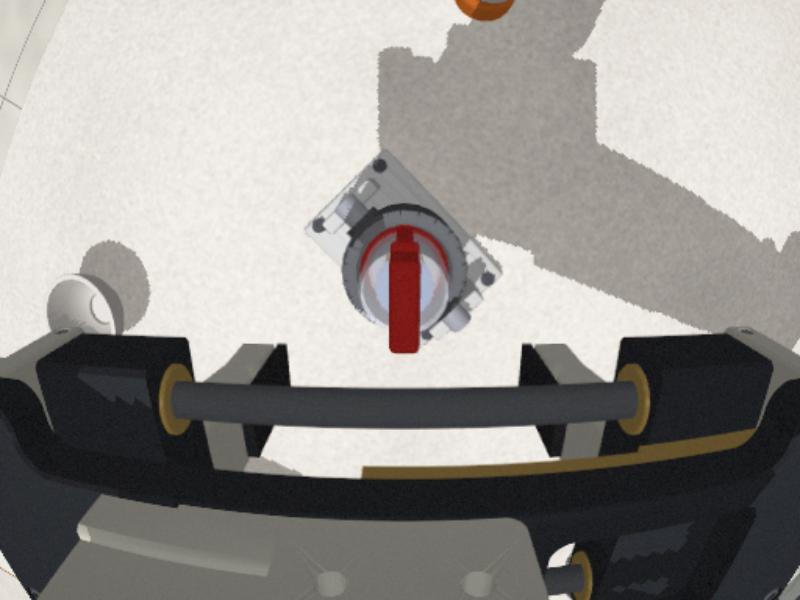

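The bar top spans about (390–420, 262–352) of 800x600, parallel to the pads. The pins are at (347,208) and (455,318), and the base corners at (385,150), (305,230) and (502,270).

```bash
cat >> h.py <<'E'
def wpts(w):
    h,W=w['range_z'].shape; v,u=np.mgrid[:h,:W]
    o,d=rays(w,np.stack([u.ravel(),v.ravel()],1),True)
    M=R.from_rotvec(np.ravel(w['rvec'])).as_matrix()
    zc=d@M[2]; return (o+d*(w['range_z'].ravel()/zc)[:,None]).reshape(h,W,3)
def rect(xy):
    c,s,an=cv2.minAreaRect((xy*1000).astype(np.float32)); bx=cv2.boxPoints((c,s,an))
    e=max([bx[1]-bx[0],bx[2]-bx[1]],key=np.linalg.norm); return np.round(c,1),np.round(sorted(s),1),round(float(np.arctan2(e[1],e[0])),3)
E
python3 - <<'E'
from h import *
w=pickle.load(open('w1.pkl','rb')); P=wpts(w); I=w['img'].astype(int)
red=(I[...,0]>70)&(I[...,0]>2.2*I[...,1])&(P[...,2]>.168)
print('red z',red.sum(),np.percentile(P[red][:,2],[2,20,50,80,98]))
print('depth bar',rect(P[red][:,:2]))
z=np.median(P[red][:,2]); print('ray bar',rect(onplane(w,np.argwhere(red)[:,::-1],z,True)[:,:2]))
s=.64
c=np.array([[385,150],[305,230],[502,270]])*s; print([P[int(y)+3,int(x)].round(3) for x,y in c])
for zz in (.01,):
    k=onplane(w,c,zz,True); print(k.round(4)); print(np.linalg.norm(k[0]-k[1]),np.linalg.norm(k[0]-k[2]),np.arctan2(*(k[0]-k[2])[[1,0]]),np.arctan2(*(k[1]-k[0])[[1,0]]))
p=np.array([[347,208],[455,318]])*s; q=np.array([P[int(y),int(x)] for x,y in p]);print('pins',q.round(4),np.arctan2(*(q[0]-q[1])[[1,0]]),q.mean(0))
# rim: dark-grey ring top at z~.09
rim=(np.abs(P[...,2]-.09)<.004)&(np.hypot(P[...,0]-.5,P[...,1]+.185)<.06); x=P[rim]
A=np.c_[x[:,:2],np.ones(len(x))]
ds=np.hypot(*(x[:,:2]-[.498,-.185]).T); print('rim n',rim.sum())
h=cv2.convexHull((x[:,:2]*1000).astype(np.float32)); print('rim circ',cv2.minEnclosingCircle(h))
E
```

```text
red z 1152 [0.1734725  0.17616888 0.17691029 0.17749304 0.1784264 ]
depth bar (array([ 509.2, -207.1]), array([15. , 94.1]), -1.043)
ray bar (array([ 498.3, -188.5]), array([14.9, 49.8]), -1.044)
[array([ 0.553, -0.249,  0.011]), array([ 0.58 , -0.155,  0.002]), array([ 0.414, -0.214,  0.009])]
[[ 0.5549 -0.253   0.01  ]
 [ 0.5803 -0.1599  0.01  ]
 [ 0.4152 -0.217   0.01  ]]
0.09648438782277968 0.14423936490798242 -0.25233629343362013 1.3038863659818114
pins [[ 0.554  -0.2032  0.0737]
 [ 0.4449 -0.1731  0.0726]] -0.26918285806556724 [ 0.49942795 -0.18819092  0.07312064]
rim n 1578
rim circ ((497.31005859375, -186.96945190429688), 43.583553314208984)
```

```bash
python3 -c "
from h import *
go(.498,-.1877,.327,3.668)"
```

```text
row [ 0.5 -2.5 93.6] [ 0.  -0.   0.6]
```

Call:
{"method": "drive_tool", "body": {
  "moves": [
    [0.5,-2.5,50,0,0,0.6,-1],
    [0.5,-2.5,80,0,0,0.6,-1],
    [0.5,-2.5,93.5,0,0,0.6,-1],
    [0.5,-2.5,93.5,0,0,0.6,-1],
    [0.5,-2.5,93.5,0,0,0.6,0.7],
    [0.5,-2.5,93.5,0,0,0.6,1],
    [0.5,-2.5,93.5,0,0,0.6,1],
    [0.5,-2.5,93.5,0,0,0.6,1],
    [0.5,-2.5,93.5,0,0,0.6,1],
    [0.5,-2.5,93.5,0,0,0.6,1]
  ],
  "grip_force": 25
}}

```text
t: 3.0
eef_pos: [0.4983, -0.1873, 0.3272]
ee_rot: [3.142, -0.0, -2.613]
force: [-0.0, -0.3, 0.9]
width: 0.0331
```

Call:
{"method": "drive_tool", "body": {
  "moves": [
    [0,0,0,0,0,0,1],
    [0,0,0,0,0,0,1],
    [0,0,0,0,0,0,1],
    [0,0,0,0,0,0,1]
  ]
}}

```text
t: 3.5
eef_pos: [0.4983, -0.1873, 0.3271]
ee_rot: [3.142, -0.0, -2.613]
force: [0.2, -0.3, -1.6]
width: 0.0158
```

Call:
{"method": "drive_tool", "body": {
  "moves": [
    [0,0,0,0,0,-6,1],
    [0,0,0,0,0,-12,1],
    [0,0,0,0,0,-18,1],
    [0,0,0,0,0,-24,1],
    [0,0,0,0,0,-30,1],
    [0,0,0,0,0,-36,1],
    [0,0,0,0,0,-41,1],
    [0,0,0,0,0,-44.5,1],
    [0,0,0,0,0,-44.5,1]
  ]
}}

```text
t: 4.62
eef_pos: [0.4983, -0.1873, 0.3271]
ee_rot: [-3.142, -0.0, -1.837]
force: [0.7, -0.3, -0.4]
width: 0.0156
```

```bash
python3 - <<'E'
from h import *
s=get_state();print(s['t'],s['force'],s['moment'],s['eef_pos'],s['ee_rot'],s['width'])
w=grab_frame('wrist');pickle.dump(w,open('w2.pkl','wb'))
save('w2',cv2.resize(w['img'],(800,600)))
E
```

```text
4.625 [ 0.65925507 -0.33804765 -0.4378367 ] [-0.1662611  -0.0018596   0.01322364] [ 0.49830999 -0.18730476  0.32713569] [-3.14155800e+00 -8.53668386e-06 -1.83700666e+00] 0.01557169667049396
```

View pics/w2.png

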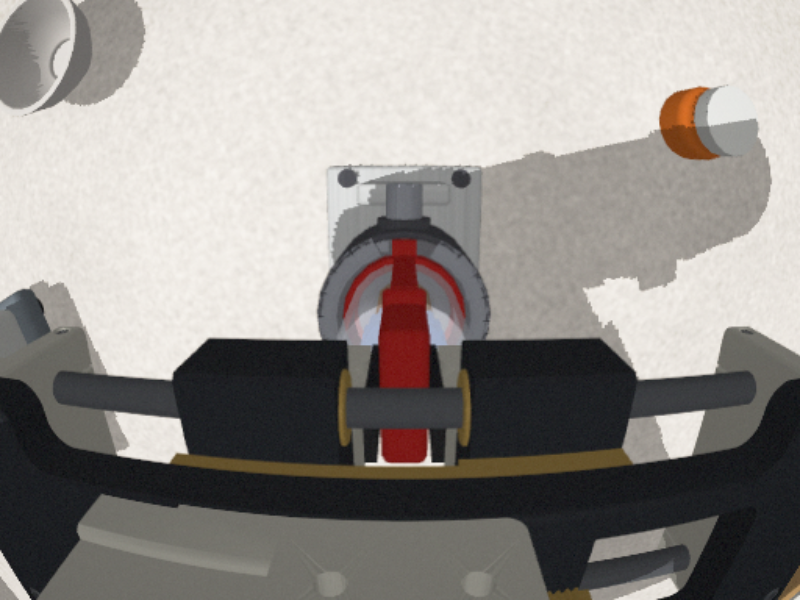

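The bar and its lug (404,250) are now in line with the side pin (404,200), so the lug sits in the gap. I'll lift straight up, checking the force early.

Call:
{"method": "drive_tool", "body": {
  "moves": [
    [0,0,-3,0,0,0,1],
    [0,0,-8,0,0,0,1],
    [0,0,-14,0,0,0,1],
    [0,0,-18,0,0,0,1],
    [0,0,-18,0,0,0,1]
  ]
}}

```text
t: 5.3
eef_pos: [0.4984, -0.1873, 0.3456]
ee_rot: [-3.141, 0.0, -1.837]
force: [0.0, 0.8, -1.6]
width: 0.016
```

Call:
{"method": "drive_tool", "body": {
  "moves": [
    [0,0,-30,0,0,0,1],
    [0,0,-65,0,0,0,1],
    [0,0,-85,0,0,0,1],
    [0,0,-85,0,0,0,1]
  ]
}}

```text
t: 5.8
eef_pos: [0.4985, -0.1873, 0.4315]
ee_rot: [-3.139, 0.001, -1.837]
force: [0.0, 0.4, -1.2]
width: 0.0158
```

```bash
python3 -c "
from h import *
go(.50,-.02,.43,-1.837);go(.50,-.02,.252,-1.837)"
```

```text
row [-161.9   42.5    1.5] [-0.17  0.04  0.02]
row [-161.7   43.   179.5] [-0.17  0.04  0.02]
```

Call:
{"method": "drive_tool", "body": {
  "moves": [
    [-40,10,0,0,0,0,1],
    [-85,22,0,0,0,0,1],
    [-130,34,20,0,0,0,1],
    [-155,41,60,0,0,0,1],
    [-162,43,110,0,0,0,1],
    [-162,43,150,0,0,0,1],
    [-162,43,170,0,0,0,1],
    [-162,43,176,0,0,0,1],
    [-162,43,178,0,0,0,1],
    [-162,43,178,0,0,0,1]
  ]
}}

```text
t: 7.05
eef_pos: [0.4996, -0.0197, 0.2528]
ee_rot: [-3.141, 0.001, -1.837]
force: [0.2, -0.4, -1.7]
width: 0.0159
```

Call:
{"method": "drive_tool", "body": {
  "moves": [
    [0,0,1,0,0,0,1],
    [0,0,2,0,0,0,1],
    [0,0,2,0,0,0,1]
  ]
}}

```text
t: 7.42
eef_pos: [0.4994, -0.0197, 0.2503]
ee_rot: [-3.141, 0.0, -1.837]
force: [-0.9, 0.2, -1.1]
width: 0.0159
```

Call:
{"method": "drive_tool", "body": {
  "moves": [
    [0,0,1,0,0,0,1],
    [0,0,1,0,0,0,1]
  ]
}}

```text
t: 7.68
eef_pos: [0.4995, -0.0196, 0.25]
ee_rot: [-3.141, 0.0, -1.836]
force: [-3.2, 1.5, 7.9]
width: 0.0159
```

Call:
{"method": "drive_tool", "body": {
  "moves": [
    [0,0,-0.5,0,0,0,1],
    [0,0,-0.5,0,0,0,0.4],
    [0,0,-0.5,0,0,0,0],
    [0,0,-0.5,0,0,0,0],
    [0,0,-0.5,0,0,0,0],
    [0,0,-0.5,0,0,0,0],
    [0,0,-20,0,0,0,0],
    [0,0,-70,0,0,0,0],
    [0,0,-130,0,0,0,0],
    [0,0,-180,0,0,0,0]
  ]
}}

```text
t: 8.93
eef_pos: [0.4992, -0.0198, 0.4316]
ee_rot: [-3.14, 0.001, -1.837]
force: [0.3, 0.4, 0.0]
width: 0.0437
```

```bash
python3 -c "
from h import *
w=grab_frame('wrist');P=wpts(w);I=w['img'].astype(int)
red=(I[...,0]>70)&(I[...,0]>2.2*I[...,1]);print('cap bar z',np.percentile(P[red][:,2],[50,90,98]),P[red&(P[...,2]>.09)].mean(0) if red.any() else 0)
go(.497,-.187,.42,-1.837)"
```

```text
cap bar z [0.09936648 0.10077113 0.10143154] [ 0.50077694 -0.02022981  0.10129345]
row [162.3 -40.1  18.3] [-0.58  0.2   0.09]
```

Call:
{"method": "drive_tool", "body": {
  "moves": [
    [50,-12,18,0,0,0,-1],
    [105,-26,18,0,0,0,-1],
    [150,-37,18,0,0,0,-1],
    [162,-40,18,-0.3,0,0,-1],
    [162,-40,18,-0.3,0,0,-1],
    [162,-40,18,-0.3,0,0,-1]
  ]
}}

```text
t: 9.72
eef_pos: [0.4955, -0.1858, 0.411]
ee_rot: [3.136, 0.0, -1.836]
force: [0.1, 0.2, -0.0]
width: 0.0871
```

```bash
python3 - <<'E'
from h import *
w=grab_frame('wrist');pickle.dump(w,open('w3.pkl','wb'));P=wpts(w);I=w['img'].astype(int)
print(get_state()['eef_pos'],get_state()['ee_rot'])
d=np.hypot(P[...,0]-.4975,P[...,1]+.1875)
blue=(I[...,2]>1.5*I[...,0])&(I[...,2]>50)&(d<.06)
print('blue',blue.sum(),np.percentile(P[blue][:,2],[5,50,75,95]))
top=blue&(P[...,2]>np.percentile(P[blue][:,2],80)-.004)
z=np.median(P[top][:,2]); xy=onplane(w,np.argwhere(top)[:,::-1],z,True)[:,:2]*1000
print(z,cv2.minEnclosingCircle(xy.astype(np.float32)))
print(np.percentile(xy,[1,99],axis=0))
save('w3',cv2.resize(w['img'],(800,600)))
E
```

```text
[ 0.49550969 -0.18565059  0.41113735] [ 3.13642706e+00  1.45110034e-04 -1.83555117e+00]
blue 1246 [0.12842145 0.13689084 0.13738057 0.13808773]
0.13697176795561272 ((498.5225524902344, -187.4730682373047), 17.514345169067383)
[[ 482.23996526 -203.3552983 ]
 [ 514.41857515 -171.45057791]]
```

View pics/w3.png

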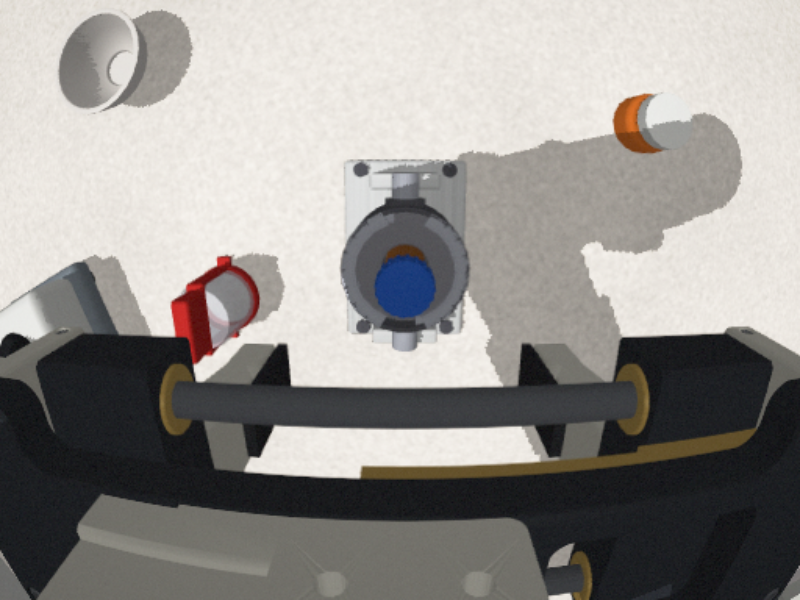

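The cap stands on the bench (bar near 195,320). The blue tube cap is at (405,285), on the bucket axis. Grasping it next.

```bash
python3 -c "
from h import *
go(.4985,-.1875,.2855,-1.837)"
```

```text
row [  1.   -4.  125.6] [0.3  0.01 0.08]
```

Call:
{"method": "drive_tool", "body": {
  "moves": [
    [1,-3.5,40,0.3,0,0,-1],
    [1,-3.5,90,0.3,0,0,-1],
    [1,-3.5,120,0.3,0,0,-0.5],
    [1,-3.5,125.5,0.3,0,0,-0.2],
    [1,-3.5,125.5,0.3,0,0,0.1],
    [1,-3.5,125.5,0.3,0,0,1],
    [1,-3.5,125.5,0.3,0,0,1],
    [1,-3.5,125.5,0.3,0,0,1],
    [1,-3.5,125.5,0.3,0,0,1],
    [1,-3.5,125.5,0.3,0,0,1],
    [1,-3.5,125.5,0.3,0,0,1]
  ],
  "grip_force": 30
}}

```text
t: 11.15
eef_pos: [0.4983, -0.1883, 0.2863]
ee_rot: [-3.14, 0.0, -1.836]
force: [0.2, 0.3, 5.6]
width: 0.0335
```

```bash
python3 -c "
from h import *
s=get_state();print(s['eef_pos'],s['ee_rot'],s['force'],s['width'])
go(.4985,-.1875,.2855,-1.837)"
```

```text
[ 0.49830301 -0.18832172  0.28628463] [-3.14016397e+00  6.32362644e-05 -1.83639944e+00] [0.16896959 0.27309381 5.60013394] 0.03346660429643384
row [-0.8  0.   0.8] [-0.08  0.    0.03]
```

Call:
{"method": "drive_tool", "body": {
  "moves": [
    [0,0,0,0,0,0,1],
    [0,0,-5,0,0,0,1],
    [0,0,-20,0,0,0,1],
    [0,0,-50,0,0,0,1],
    [0,0,-90,0,0,0,1],
    [0,0,-130,0,0,0,1],
    [0,0,-155,0,0,0,1],
    [0,0,-160,0,0,0,1],
    [0,0,-160,0,0,0,1]
  ]
}}

```text
t: 12.28
eef_pos: [0.4976, -0.1882, 0.4455]
ee_rot: [3.141, 0.0, -1.837]
force: [0.4, -0.0, -1.0]
width: 0.0338
```

```bash
python3 - <<'E'
from h import *
s=get_state();print(s['eef_pos'],s['ee_rot'],s['force'],s['width'])
w=grab_frame('wrist');b=grab_frame('top');a=grab_frame('scene');pickle.dump((a,b,w),open('f4.pkl','wb'))
# cup from top: rim ring by black mask and depth
P=pts(b); I=b['img'].astype(int); d=np.hypot(P[...,0]-.507,P[...,1]-.174)
for lo,hi in((.128,.145),(.115,.127)):
    m=(d<.04)&(P[...,2]>lo)&(P[...,2]<hi); print(lo,m.sum(),P[m].mean(0),cv2.minEnclosingCircle((P[m][:,:2]*1000).astype(np.float32)))
c=np.vstack([cv2.resize(a['img'],(800,600))[120:420,200:700],cv2.resize(b['img'][190:270,150:283],(500,300),interpolation=cv2.INTER_CUBIC)])
save('c4',c)
go(.506,.10,.45,-1.837)
E
```

```text
[ 0.49755559 -0.18815515  0.44551973] [ 3.14139673e+00  3.52374120e-04 -1.83672774e+00] [ 0.42965493 -0.04236894 -0.98960235] 0.033845145401284665
0.128 113 [0.51053881 0.17983059 0.1342206 ] ((510.5675048828125, 178.72537231445312), 25.097043991088867)
0.115 134 [0.51092363 0.17925105 0.12150944] ((510.3059997558594, 179.17062377929688), 18.59787940979004)
row [-280.2   67.7   -5.5] [ 0.12 -0.02  0.02]
```

View pics/c4.png

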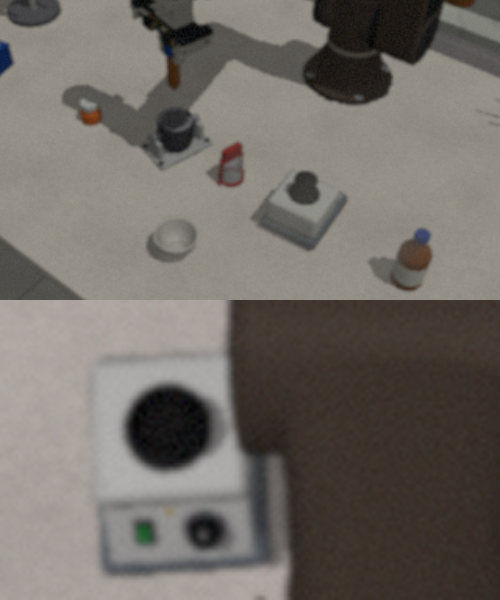

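Scene view: the tube is held upright at (172,72), the cap stands at (232,165), and the cup is at (303,186). I'll refine the cup with the wrist camera from two places.

Call:
{"method": "drive_tool", "body": {
  "moves": [
    [-50,30,-5,0,0,0,1],
    [-105,58,-5,0,0,0,1],
    [-155,75,-5,0,0,0,1],
    [-205,90,-5,0,0,0,1],
    [-230,95,-5,0,0,0,1],
    [-230,95,-5,0,0,0,1],
    [-230,95,-5,0,0,0,1]
  ]
}}

```text
t: 13.3
eef_pos: [0.4666, 0.0585, 0.45]
ee_rot: [3.141, -0.001, -1.836]
force: [0.2, -0.6, -0.9]
width: 0.0331
```

```bash
python3 - <<'E'
from h import *
s=get_state();print(s['eef_pos'],s['ee_rot'],s['force'],s['width'])
w=grab_frame('wrist');pickle.dump(w,open('w5.pkl','wb'));P=wpts(w)
d=np.hypot(P[...,0]-.5105,P[...,1]-.179)
for lo,hi in((.131,.145),(.115,.127)):
    m=(d<.04)&(P[...,2]>lo)&(P[...,2]<hi); print(lo,m.sum(),P[m].mean(0),cv2.minEnclosingCircle((P[m][:,:2]*1000).astype(np.float32)))
save('w5',cv2.resize(w['img'],(800,600)))
E
```

```text
[0.46655004 0.05854064 0.44998807] [ 3.14050559e+00 -1.08735690e-03 -1.83618671e+00] [ 0.16833207 -0.58147249 -0.94794161] 0.0331087464629201
0.131 660 [0.51000886 0.18144088 0.13673488] ((510.3476257324219, 178.62466430664062), 24.716594696044922)
0.115 676 [0.50997319 0.18045474 0.12362553] ((510.9803771972656, 177.55613708496094), 19.658550262451172)
```

View pics/w5.png

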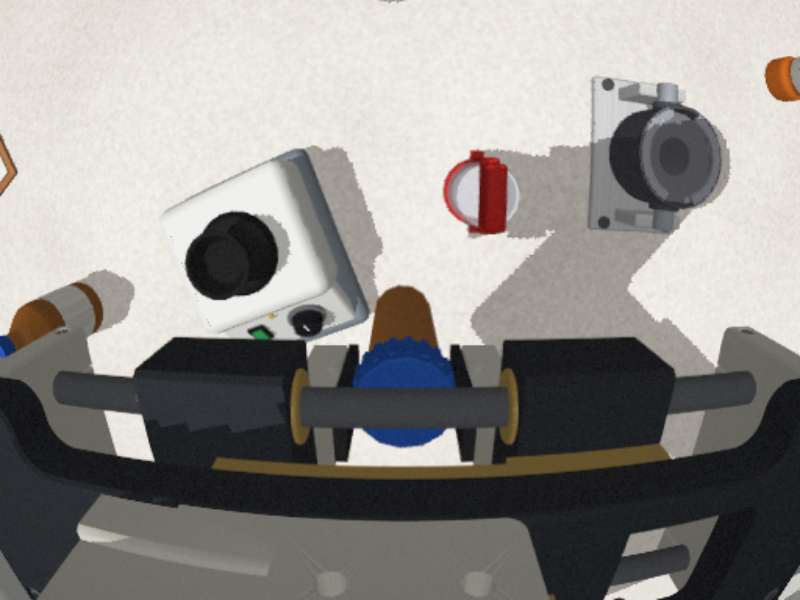

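Cup at (235,255), rim centre (0.5104, 0.1787, 0.137), agreeing with the top view within 1 mm. The tube is centred in the pads.

```bash
python3 -c "
from h import *
go(.5104,.1787,.445,-1.837);go(.5104,.1787,.393,-1.837)"
```

```text
row [-127.8  -10.6    5. ] [ 0.05 -0.05  0.  ]
row [-127.8  -10.6   57. ] [ 0.05 -0.05  0.  ]
```

Call:
{"method": "drive_tool", "body": {
  "moves": [
    [-45,-4,2,0,0,0,1],
    [-90,-8,4,0,0,0,1],
    [-120,-10,5,0,0,0,1],
    [-128,-10.5,5,0,0,0,1],
    [-128,-10.5,15,0,0,0,1],
    [-128,-10.5,30,0,0,0,1],
    [-128,-10.5,45,0,0,0,1],
    [-128,-10.5,54,0,0,0,1],
    [-128,-10.5,57,0,0,0,1],
    [-128,-10.5,57,0,0,0,1]
  ]
}}

```text
t: 14.6
eef_pos: [0.5105, 0.1794, 0.3937]
ee_rot: [-3.141, -0.0, -1.837]
force: [-0.4, -0.3, -0.3]
width: 0.0328
```

```bash
python3 - <<'E'
from h import *
s=get_state();print(s['eef_pos'],s['ee_rot'],s['force'],s['moment'],s['width'])
w=grab_frame('wrist');b=grab_frame('top');a=grab_frame('scene');pickle.dump((a,b,w),open('f6.pkl','wb'))
save('c6',np.hstack([cv2.resize(w['img'][80:300,130:380],(450,396)),cv2.resize(a['img'][140:260,270:370],(330,396),interpolation=cv2.INTER_CUBIC)]))
E
```

```text
[0.51048593 0.17937445 0.39369398] [-3.14144224e+00 -4.88297507e-05 -1.83657779e+00] [-0.44645238 -0.26740041 -0.31628725] [-0.13635311  0.14995658 -0.00985286] 0.03284512101250687
```

View pics/c6.png

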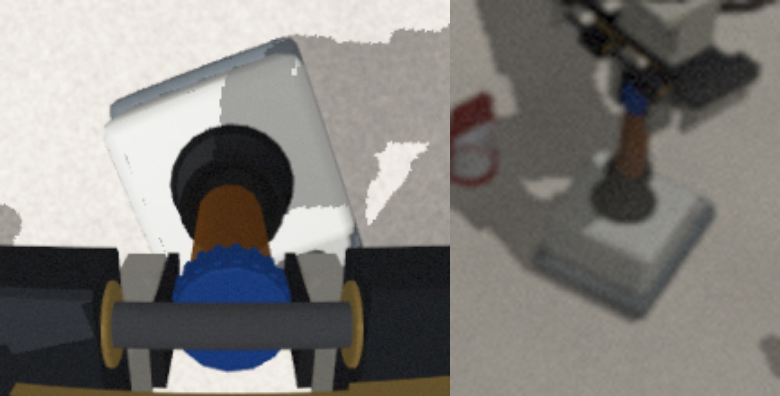

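The tube tip is inside the cup mouth, centred (232,190 in the left half) and upright. Next I'll feel for the floor in small steps.

Call:
{"method": "drive_tool", "body": {
  "moves": [
    [0,0,2,0,0,0,1],
    [0,0,4,0,0,0,1],
    [0,0,5,0,0,0,1],
    [0,0,5,0,0,0,1]
  ]
}}

```text
t: 15.25
eef_pos: [0.5104, 0.1794, 0.3885]
ee_rot: [3.141, -0.0, -1.837]
force: [-0.6, 0.6, -0.5]
width: 0.0334
```

Call:
{"method": "drive_tool", "body": {
  "moves": [
    [0,0,1,0,0,0,1],
    [0,0,1,0,0,0,1]
  ]
}}

```text
t: 15.5
eef_pos: [0.5104, 0.1794, 0.3876]
ee_rot: [3.141, -0.0, -1.837]
force: [0.0, -1.6, -0.3]
width: 0.033
```

Call:
{"method": "drive_tool", "body": {
  "moves": [
    [0,0,1,0,0,0,1],
    [0,0,1,0,0,0,1]
  ]
}}

```text
t: 15.75
eef_pos: [0.5105, 0.1794, 0.387]
ee_rot: [-3.141, 0.0, -1.836]
force: [0.4, -0.9, 2.1]
width: 0.0335
```

Call:
{"method": "drive_tool", "body": {
  "moves": [
    [0,0,1,0,0,0,1],
    [0,0,1,0,0,0,1]
  ]
}}

```text
t: 16.0
eef_pos: [0.5105, 0.1794, 0.3858]
ee_rot: [-3.141, 0.0, -1.837]
force: [0.6, -0.3, 2.1]
width: 0.0335
```

Call:
{"method": "drive_tool", "body": {
  "moves": [
    [0,0,1,0,0,0,1],
    [0,0,2,0,0,0,1],
    [0,0,3,0,0,0,1],
    [0,0,4,0,0,0,1],
    [0,0,4,0,0,0,1],
    [0,0,4,0,0,0,1]
  ]
}}

```text
t: 16.75
eef_pos: [0.5105, 0.1794, 0.3818]
ee_rot: [-3.141, 0.0, -1.837]
force: [0.5, -0.8, 5.4]
width: 0.0333
```

```bash
cat > chk.py <<'E'
from h import *
s=get_state();print(s['t'],s['eef_pos'],s['ee_rot'],s['force'],s['width'])
F=[];Z=[];Zr=[];T=[]
a0,b0,w0=pickle.load(open('f6.pkl','rb'))
def meas(w):
    P=wpts(w); I=w['img'].astype(int); d=np.hypot(P[...,0]-.5104,P[...,1]-.1787)
    blk=I.max(-1)<60
    m=(d>.0205)&(d<.0245)&blk&(P[...,0]>.52)&(P[...,2]>.120)&(P[...,2]<.145)
    bl=(I[...,2]>1.5*I[...,0])&(I[...,2]>50)&(P[...,2]>.2)
    return np.median(P[m][:,2]),m.sum(),np.percentile(P[bl][:,2],90)
for i in range(8):
    w=grab_frame('wrist'); F.append(get_state()['force']); Z.append(meas(w))
print('force',np.mean(F,0),np.std(F,0),'before',meas(w0),'now',np.mean(Z,0),np.std(Z,0))
pickle.dump(w,open('w7.pkl','wb'))
E
python3 chk.py
```

```text
16.75 [0.51048097 0.17941095 0.38183932] [-3.14123961e+00  1.82245893e-04 -1.83652441e+00] [ 0.47508335 -0.8211736   5.4133341 ] 0.03332883163311902
force [-0.40057508 -0.40033007  5.36816153] [0.4157839  0.4712141  0.30122577] before (np.float64(0.13789721526944215), np.int64(277), np.float64(0.24521796573943372)) now [1.32473375e-01 2.93875000e+02 2.33420780e-01] [3.79817594e-05 2.89125838e+00 2.69713598e-05]
```

Call:
{"method": "drive_tool", "body": {
  "moves": [
    [0,0,0.5,0,0,0,1],
    [0,0,0.5,0,0,0,1],
    [0,0,0.5,0,0,0,1]
  ]
}}

```text
t: 17.52
eef_pos: [0.5105, 0.1794, 0.3814]
ee_rot: [-3.141, 0.0, -1.836]
force: [-0.8, -0.4, 4.9]
width: 0.0331
```

```bash
python3 chk.py; python3 - <<'E'
from h import *
a=grab_frame('scene');w=grab_frame('wrist')
save('c8',np.hstack([cv2.resize(w['img'],(470,396)),cv2.resize(a['img'][140:260,270:370],(330,396),interpolation=cv2.INTER_CUBIC)]))
E
```

```text
17.525 [0.51052335 0.17942238 0.38140759] [-3.14113502e+00  2.72234054e-04 -1.83649909e+00] [-0.78187569 -0.40884636  4.92850611] 0.03312259909627883
force [-0.21915631 -0.53413788  5.46548287] [0.34096601 0.30597232 0.64143374] before (np.float64(0.13789721526944215), np.int64(277), np.float64(0.24521796573943372)) now [1.32018158e-01 2.91750000e+02 2.32982424e-01] [2.87317066e-05 2.16506351e+00 3.50316507e-05]
```

View pics/c8.png

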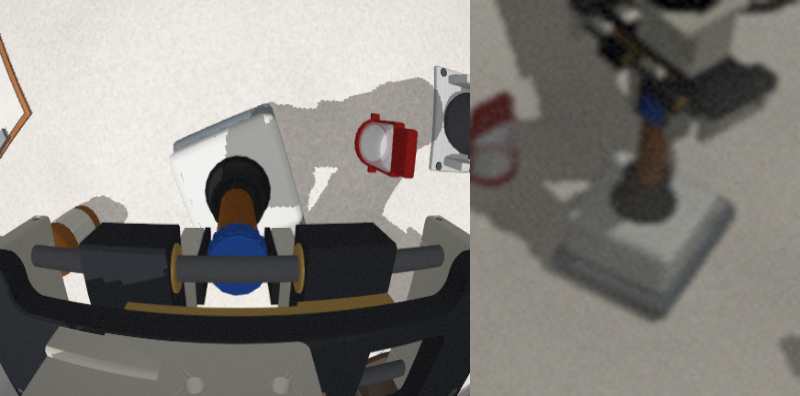

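The tube stands upright in the cup, gripped (236,255 left). The range image puts the cup 5.9 mm down and the force agrees, so I'm handing in.

```bash
python3 -c "
from station import *
print(job_done(), get_state()['t'])"
```

```text
the job is handed in; nothing more can be done
the job is handed in; nothing more can be done
```

I handed the job in at about 18 s: the tube is gripped upright in the vortex mixer cup, with the cup pressed about half-way down. No verdict was reported.

- **Cap:** I turned it about 44.5° anticlockwise until the bar lined up with the bucket's pins. It then lifted off freely and stands upright on the bench near (0.50, -0.02).
- **Tube:** I gripped it by its blue cap, lifted it out and stood it in the mixer cup.
- **Press depth:** The checks differ slightly but all put it near 6 mm, well clear of the 12 mm stop.
  - The wrist range image shows the rim 5.9 mm lower than before.
  - The tool went about 5.6 mm below first contact.
  - The wrist read about 5.5 N upward. Adding the tube's weight gives about 6.1 N on the cup, or roughly 6 mm.
- **Other objects:** The bottle, bowl and jar were never approached, but I did not measure their positions again at the end.
- **Unexplained reading:** The wrist showed 5.6 N upward as the gripper closed on the tube. It was gone once the tube was lifted, and I did not look into it.

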